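# Close the welding fixture's gate and hold the locating pin through both bushings

## Robot

A 6-joint arm with a two-finger parallel gripper is mounted at the origin on the work surface. World frame = base frame: x ahead of the robot, y to its left, z up, the work surface at z = 0. Lengths are in m, angles in degrees, forces in N, time in s.
With the tool pointing down it reaches from about 0.375 to 0.9 m from the base axis. Payload 3.1 kg.
Tool frame: the origin (TCP) lies between the finger pads; the fingertips stand 22 mm ahead of it and the grasp point (between the pads) lies 3 mm ahead of it; y points along the fingers, x is the direction in which the jaws open and shut, and the axes are right-handed (so a half turn about y gives the same grasp; the last joint's range is limited). The gripper opens to 87 mm and grips with 3 to 60 N. Pads are 19 mm wide; open, the fingers measure 117 mm over their backs; the gripper's body (75 mm by 190 mm) begins 51 mm behind the grasp point.
Start: joints at [-74.284, 30.224, 82.088, -0, 67.689, -10.227], TCP at [0.273, -0.562, 0.245] pointing down, gripper open.
Joint ranges: [-176.69, 176.69], [-43.24, 126.21], [12.49, 139.97], [-82, 262], [0, 151.66], [-163.58, 163.58]. Speed limits (degrees/s): [159.86, 159.86, 180, 180, 180, 180].

## Interface

Orientations are given as a 3x3 rotation matrix whose columns are the frame's x, y, z axes.
In Python, from rig import bot, imaging, workorder gives the robot as it stands. The module is installed in compiled form; this text tells all that it offers.
- The arm moves only by the tool drive_tool, never from a script. Its argument "commands" is a list of rows, each an object of numbers: "dx", "dy", "dz": the shift along the tool's x, y, z normalised to -1 to 1, where 1 is 4 cm; "wx", "wy", "wz": the turn, a rotation vector about the tool's x, y, z normalised to -1 to 1, where 1 is pi/2 rad; "grip": the finger opening in mm, from 0 to 87. In form: [{"dx": .., "dy": .., "dz": .., "wx": .., "wy": .., "wz": .., "grip": ..}, ...]. A call has 1 to 8 rows; each row shifts and turns the commanded pose from where the row before left it, along the tool's axes as they then stand; what a row does not reach is not made up. A row lasts 1/8 s, in which the tool goes at most 62.5 mm and 10.7 degrees, less where a joint would pass 70% of its speed; a pose out of reach is approached as far as the arm can. A call with a number of a shift or a turn outside -1 to 1 is refused whole. A call with a gripper value outside its range is refused whole. The fingers move at their own pace and stop on an object; the grip force is fixed at half the most. Time passes only in rows, so rows that do not move let the fingers close. It gives the time, the measured TCP pose, the force and the opening at its end, in the units of the state.
- bot.read_state(): the state, without advancing time (a new reading comes with each control period).
- imaging.capture(name): name is "side" or "top" or "wrist"; returns (picture, depth): 420x560x3 uint8, red, green, blue; 420x560 float32, m along the optical axis (not along the pixel's ray), 0 where there is no reading.
- imaging.get_calibration(name): a dict with "mtx" (3x3 intrinsics, pixels), "world_to_cam" (4x4, takes a point from world to camera coordinates). Camera axes: x right, y down, z forward; pixel columns grow to the right and rows downward; lengths in m; the calibration is good to about 2 mm. A picture is of the moment at which its call begins: read the wrist's pose just before it. get_calibration takes no time and is no camera call; for the wrist camera it gives the pose at the moment of the call.
- workorder.hand_in(): hands the job in, once; it reports no verdict.
The state is a dict: "time_s": time; "joint_positions": joint angles; "qvel": joint speeds; "tau": joint torques, N m; "position": TCP position; "tcp_rot": TCP orientation; "force": force on the tool from outside, world axes, zero at the start; "moment": the same for the moment, N m; "opening": opening from 0.0 (shut) to 1.0 (fully open).
Only numpy, scipy, OpenCV 4.12 (cv2) and the standard library are available. Lean on these libraries where they do the work, as an engineer would, in place of code of your own. Each camera call takes 0.05 s, during which the arm holds its last target. There are 200 camera calls.

## Task

Swing the fixture's blue gate with the red handle fully down so that it closes over the loaded tube, then take the orange-handled locating pin out of its stand and thread it straight down through the bushing in the gate and on into the bushing below it. Finish while still holding the pin like that for the welder: its end well inside the lower bushing, but its collar held up about 20 mm clear of the gate, not resting on it. Leave the wrench, the spray can and the carton where they are.

Things in the scene. Friction and masses are not known exactly. Their poses are not given: they have to be found in the camera images.
- fixture: steel welding fixture, fixed to the bench, about 120 x 265 mm; place and yaw vary. Origin on the bench right under the common vertical axis of both bushings; z up, y towards the gate's hinge (160 mm away), x along the hinge axis. Hinge posts 113 mm high at y = 160 mm; a 25 mm tube 170 mm long lies loaded under the gate along x at y = 85 mm, its top 71 mm above the bench.
- gate (a joint): angle of the gate about its hinge in rad: 0 = closed, lying level on its stop; positive = tip lifted (it starts 0.5 to 1.0 open, stop at 1.25). Stiff hinge: it stays at whatever angle it is left and takes about 1 to 4 N at the handle to move; it can be pushed down on the handle from above, following the arc about the hinge.
- gate_hinge (a point): the middle of the gate's hinge axis, 95 mm above the bench. The gate is a bar 36 mm wide, 20 mm thick, with its mid-plane through the hinge axis.
- gate_handle (a point): middle of the round red handle at the gate's tip, on the handle's axis, 235 mm from the hinge axis; the handle is 20 mm in diameter and 58 mm long and points straight away from the hinge. With the gate closed its axis is 95 mm above the bench.
- upper_bore (a point): centre of the mouth (top face) of the bushing in the gate: a square brass block 44 x 44 mm, 24 mm thick, with a 20 mm through hole with a 2 mm chamfer, 160 mm from the hinge. Moves with the gate; z axis along the hole, out of the top face. With the gate closed the mouth is 107 mm above the bench, the block's underside at 83 mm.
- lower_bore (a point): centre of the mouth of the lower bushing: a square brass block 56 x 56 mm, 50 mm high, standing on the bench, with a 20 mm vertical through hole with a 2 mm chamfer. The mouth is 50 mm above the bench, exactly under the upper bushing when the gate is closed.
- pin_stand: fixed aluminium stand, a block 60 x 60 mm and 104 mm high with a 21 mm vertical through hole in the middle, in which the pin stands. Its foot reaches 48 mm to either side along y and 45 mm along x, 8 mm high. Origin on the bench under the hole.
- pin: loose locating pin, about 0.16 kg, standing upright in the stand with its collar on the stand's top. Origin at its lower end (tip), z axis up along the pin. Steel shank 16 mm in diameter and 100 mm long, its lowest 14 mm tapering to 8 mm; then a collar 32 mm in diameter, 4 mm thick; above it a round orange handle 24 mm in diameter, 50 mm high. 154 mm long in all.
- pin_tip (a point): centre of the pin's lower end.
- pin_collar (a point): centre of the underside of the pin's collar, 100 mm above the tip.
- pin_grip (a point): place to grip the pin, on its axis in the orange handle, 132 mm above the tip, 28 mm above the collar's top face, 22 mm below the handle's top.
- wrench: bystander: steel wrench lying flat on the bench beyond the fixture, about 180 mm long; leave it alone.
- spray_can: bystander: upright spray can standing 110 to 125 mm from the pin's stand, on the robot's side of it, 54 mm in diameter and 120 mm high, yellow label; leave it alone.
- carton: bystander: open cardboard box 100 x 130 x 60 mm with a few nuts in it; leave it alone.
There are look-alikes about, which are no part of the job. What is meant by the pin is not black, and is the larger of those in its own colour.

How it is judged (in metres and radians):
On the way, in this order (a step that is already met when the one before it is completed fails the run):
1. the gate is fully down (value of joint gate below 0.03 rad), for 0.2 s.
2. the pin's end has come through the gate's bushing (value of joint gate below 0.03 rad and horizontal distance between pin_tip and upper_bore below 0.008 m and z of pin_tip in the frame of upper_bore below -0.026 m), for 0.04 s.
At the end, for the whole second after the job is handed in: the gate is down (within 0.03 rad), the pin is upright (within 0.08 rad) and centred in both bushings (within 6 mm), its tip more than 10 mm inside the lower bushing and its collar more than 8 mm above the gate's bushing, held still between the fingers (value of joint gate below 0.03 rad and horizontal distance between pin_tip and lower_bore below 0.006 m and z of pin_tip in the frame of lower_bore below -0.01 m and horizontal distance between pin_collar and upper_bore below 0.006 m and z of pin_collar in the frame of upper_bore above 0.008 m and angle between pin's own z axis and vertical below 0.08 rad and contact force between the fingers and pin above 2 N and linear speed of pin below 0.02 m/s); the arm keeps its last pose, push and grip.
It fails at once if the wrench is moved more than 30 mm (distance of wrench from where it was at the start of the episode above 0.03 m).
It fails at once if the spray can is moved more than 30 mm (distance of spray_can from where it was at the start of the episode above 0.03 m).
It fails at once if the carton is moved more than 30 mm (distance of carton from where it was at the start of the episode above 0.03 m).
It also fails if it takes over 58 s, if anything falls off the work surface, if the arm or the gripper's body presses on something with over 40 N, if the wrist force passes 120 N, or if a joint passes its speed limit or range.

## Working session

There is one attempt and no reset: what is moved stays moved. The work goes in short steps, Python scripts to look and compute and a tool call to move; the robot and the scene stay as the last step left them, time stands still between calls to the robot, and variables do not carry over. Pictures are saved under pics/ and viewed, on a budget of 10 in all, crops included, one or two more only if the job needs it, and the job is handed in when it is done.

Besides the shell and the picture viewer there is one more tool, called after "Emit:" by a JSON object that holds its "method" and its "body". drive_tool: Moves the arm, as the interface text tells. Its arguments: {"type":"object","properties":{"commands":{"type":"array"}},"required":["commands"]}

```bash
mkdir -p pics; cat > h.py <<'E'
import numpy as np, cv2
from rig import bot, imaging, workorder
def cap(n):
    c=imaging.get_calibration(n); p,d=imaging.capture(n); return p,d,np.array(c['mtx']),np.array(c['world_to_cam'])
def pts(d,K,T):
    v,u=np.mgrid[:d.shape[0],:d.shape[1]]
    P=np.stack([(u-K[0,2])/K[0,0]*d,(v-K[1,2])/K[1,1]*d,d],-1)
    return (P-T[:3,3])@T[:3,:3]
def save(n,p): cv2.imwrite('pics/'+n,p[...,::-1])
E
python3 - <<'E'
from h import *
a=[]
for n in('top','side'):
    p,d,K,T=cap(n); np.savez(n,p=p,d=d,K=K,T=T); save(n+'0.png',p)
    print(n,K[0,0],np.linalg.inv(T).round(3).tolist())
s=bot.read_state(); print(s)
E
```

```text
top 459.5851205118195 [[-0.011, -0.999, 0.049, 0.529], [-1.0, 0.012, 0.022, -0.015], [-0.022, -0.049, -0.999, 1.152], [0.0, 0.0, 0.0, 1.0]]
side 387.2882653193918 [[-0.977, -0.128, 0.169, 0.425], [-0.211, 0.657, -0.724, 0.647], [-0.018, -0.743, -0.669, 0.695], [0.0, 0.0, 0.0, 1.0]]
{'time_s': 0.1, 'joint_positions': array([-7.42851879e+01,  3.02738556e+01,  8.21489749e+01, -2.58951424e-03,
        6.76898127e+01, -1.02291629e+01]), 'qvel': array([-0.00223072, -0.09061485, -0.28792631, -0.0552149 ,  0.12843028,
        0.01960819]), 'tau': array([-2.98066861e-04, -4.40986741e+01, -1.77149677e+01,  6.35060412e-02,
        5.34078770e-02, -5.52806705e-05]), 'position': array([ 0.27325925, -0.56140867,  0.24366752]), 'tcp_rot': array([[ 4.37506986e-01, -5.72737543e-04,  8.99214829e-01],
       [-8.99212914e-01,  1.88118370e-03,  4.37507252e-01],
       [-1.94216510e-03, -9.99998067e-01,  3.08018013e-04]]), 'force': array([ 0.06172699, -0.05718136, -0.39821122]), 'moment': array([ 0.02784527,  0.03410383, -0.02914863]), 'opening': 0.9998332823167423}
```

View pics/top0.png

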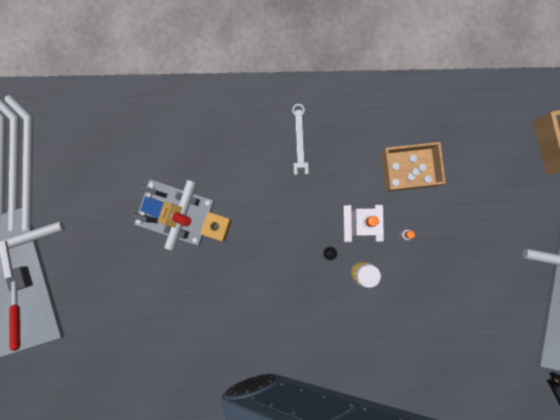

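View pics/side0.png

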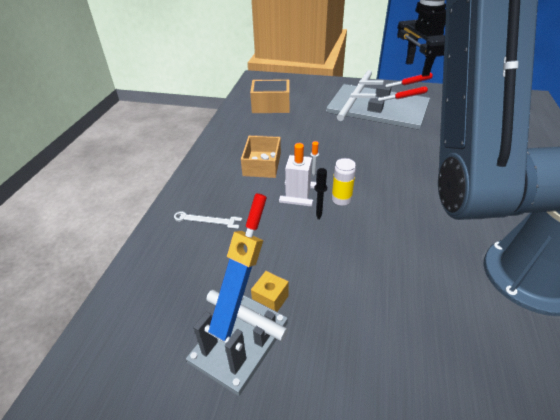

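```bash
python3 - <<'E'
from h import *
A={n:np.load(n+'.npz') for n in('top','side')}
for n in A:
    a=A[n];p=a['p'];P=pts(a['d'],a['K'],a['T']);h=cv2.cvtColor(p,cv2.COLOR_RGB2HSV);H,S,V=[h[...,i].astype(int) for i in range(3)]
    ok=a['d']>0
    def rep(l,m):
        m=m&ok
        k,lab,st,_=cv2.connectedComponentsWithStats(m.astype(np.uint8))
        for i in range(1,k):
            if st[i,4]>25:
                q=P[lab==i]; print(n,l,st[i].tolist(),np.median(q,0).round(4),np.percentile(q,2,0).round(3),np.percentile(q,98,0).round(3))
    rep('red',((H<4)|(H>174))&(S>180)&(V>80))
    rep('orange',(H>=5)&(H<=13)&(S>200)&(V>180))
    rep('brass',(H>=16)&(H<=24)&(S>170)&(V>110))
    rep('blue',(H>=105)&(H<=118)&(S>190)&(V>90))
a=A['top']; 
c=np.hstack([cv2.resize(a['p'][195:255,125:245],None,fx=4,fy=4),cv2.resize(a['p'][195:255,320:420],None,fx=4,fy=4)])[:, :800]
b=A['side']['p']; c2=np.hstack([cv2.resize(b[190:330,200:300],None,fx=2.5,fy=2.5),cv2.resize(b[130:230,260:365],None,fx=3.5,fy=3.5)])
H=240+350;o=np.zeros((H,800,3),np.uint8);o[:240,:c.shape[1]]=c;o[240:240+c2.shape[0],:c2.shape[1]]=c2[:350,:800];save('crop1.png',o)
E
```

```text
top red [173, 213, 17, 12, 129] [0.568  0.197  0.2951] [0.558 0.183 0.266] [0.579 0.221 0.304]
top red [10, 306, 9, 44, 362] [0.3334 0.6241 0.1128] [0.293 0.608 0.091] [0.377 0.642 0.131]
side red [403, 73, 29, 11, 137] [ 0.2461 -0.7687  0.1085] [ 0.197 -0.783  0.088] [ 0.283 -0.513  0.226]
side red [396, 87, 32, 11, 169] [ 0.2614 -0.6506  0.111 ] [ 0.22  -0.664  0.088] [ 0.308 -0.639  0.131]
side red [246, 194, 20, 35, 398] [0.5667 0.2092 0.2815] [0.556 0.192 0.259] [0.579 0.225 0.303]
side brass [295, 144, 8, 4, 27] [ 0.5656 -0.1802  0.1587] [ 0.556 -0.189  0.157] [ 0.574 -0.174  0.16 ]
side brass [229, 232, 33, 34, 376] [0.5838 0.2446 0.2312] [0.558 0.226 0.214] [0.602 0.264 0.249]
side brass [252, 272, 36, 38, 731] [0.5601 0.1896 0.0496] [0.531 0.154 0.025] [0.59  0.213 0.052]
side blue [379, 0, 47, 80, 2111] [ 0.2894 -1.3755 -0.0036] [ 0.156 -1.417 -0.142] [ 0.351 -1.364  0.212]
side blue [532, 0, 28, 106, 2277] [-0.3746 -1.3751  0.0345] [-0.503 -1.385 -0.176] [-0.281 -1.365  0.229]
side blue [418, 39, 8, 4, 27] [ 0.1769 -1.3756  0.0427] [ 0.16  -1.386  0.037] [ 0.195 -1.369  0.052]
side blue [428, 56, 16, 27, 262] [ 0.0732 -1.3749 -0.09  ] [ 0.042 -1.385 -0.15 ] [ 0.103 -1.364 -0.027]
side blue [210, 260, 41, 80, 1594] [0.5966 0.298  0.1582] [0.573 0.262 0.106] [0.622 0.335 0.208]
```

View pics/crop1.png

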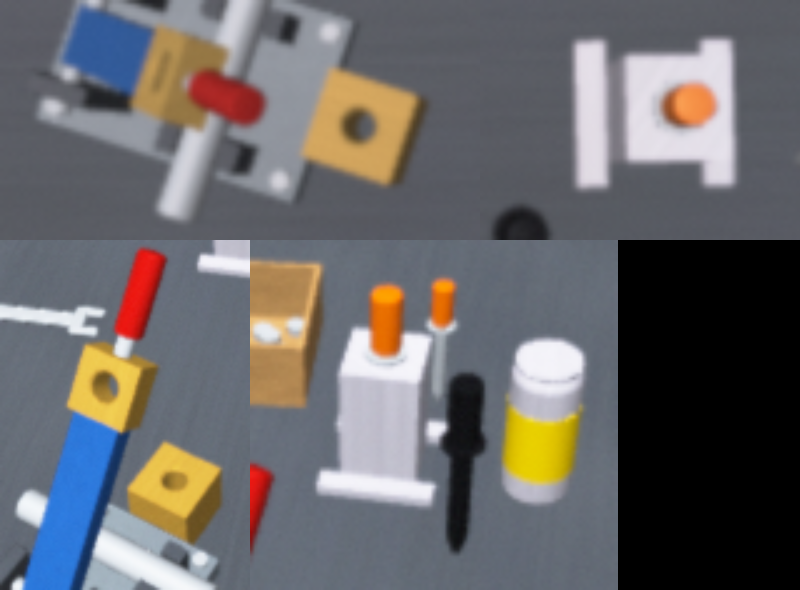

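```bash
cat >> h.py <<'E'
def ray(u,v,K,T,z):
    R=T[:3,:3];c=-R.T@T[:3,3];d=R.T@np.linalg.inv(K)@[u,v,1];return c+d*(z-c[2])/d[2]
E
python3 - <<'E'
from h import *
for n,box,pb in(('top',(195,180,235,245),(362,210,385,232)),('side',(248,268,292,312),(290,140,308,166))):
    a=np.load(n+'.npz');p=a['p'];K,T=a['K'],a['T'];P=pts(a['d'],K,T);h=cv2.cvtColor(p,cv2.COLOR_RGB2HSV);H,S,V=[h[...,i].astype(int) for i in range(3)]
    m=np.zeros(H.shape,bool);x0,y0,x1,y1=box;m[y0:y1,x0:x1]=1
    m&=(H>10)&(H<28)&(S>100)&(P[...,2]>0.043)&(P[...,2]<0.06)
    m=m.astype(np.uint8)
    cs,_=cv2.findContours(m,cv2.RETR_EXTERNAL,cv2.CHAIN_APPROX_NONE);c=max(cs,key=cv2.contourArea)[:,0]
    W=np.array([ray(u,v,K,T,.05)[:2] for u,v in c],np.float32)
    r=cv2.minAreaRect(W*1000);print(n,'lower block',r)
    f=np.zeros_like(m);cv2.drawContours(f,[c[:,None]],-1,1,-1);hole=(f==1)&(m==0)|((f==1)&(V<110))
    v,u=np.nonzero(hole);print(' hole px',len(u),u.mean(),v.mean(),ray(u.mean(),v.mean(),K,T,.05).round(4))
    m=np.zeros(H.shape,bool);x0,y0,x1,y1=pb;m[y0:y1,x0:x1]=1
    m&=(H>=3)&(H<=20)&(S>150)&(V>120)
    mt=m&(P[...,2]>.153);v,u=np.nonzero(mt);W=np.array([ray(a_,b_,K,T,.158)[:2] for a_,b_ in zip(u,v)],np.float32)
    print(' pin top',len(u),cv2.minEnclosingCircle(W*1000),W.mean(0)*1000)
    # stand top
    ms=(np.abs(P[...,2]-.104)<.004)&(S<60)&(np.abs(P[...,0]-.56)<.06)&(np.abs(P[...,1]+.18)<.06)
    v,u=np.nonzero(ms);W=np.array([ray(a_,b_,K,T,.104)[:2] for a_,b_ in zip(u,v)],np.float32);print(' stand',cv2.minAreaRect(W*1000))
    # blue gate, yaw
    mb=(H>=100)&(H<=122)&(S>150)&(V>60)&(np.abs(P[...,0]-.58)<.08)&(P[...,1]>.2)&(P[...,1]<.4)&(P[...,2]>.09)
    Q=P[mb];mr=((H<6)|(H>172))&(S>150)&(V>80)&(np.abs(P[...,0]-.57)<.06)&(P[...,1]>.15)&(P[...,1]<.3)
    R=P[mr];print(' red',len(R),R.mean(0).round(4)); 
    q=np.vstack([Q])-Q.mean(0);print(' blue',len(Q),Q.mean(0).round(4),np.linalg.svd(q,full_matrices=False)[2].round(3).tolist())
    # spray can, carton tops
    for nm,xx,yy,z0,z1 in(('can',.44,-.17,.1,.13),):
        mm=(np.abs(P[...,0]-xx)<.08)&(np.abs(P[...,1]-yy)<.08)&(P[...,2]>z0)&(P[...,2]<z1)&(P[...,0]<.5);print(nm,P[mm].mean(0).round(3))
    b=P[(P[...,2]>.045)&(P[...,2]<.065)&(P[...,1]<-.19)&(P[...,1]>-.4)&(P[...,0]>.61)&(P[...,0]<.85)];print('carton',b.min(0).round(3),b.max(0).round(3)) if len(b) else 0
E
```

```text
top lower block ((560.5884399414062, 176.9558563232422), (55.982234954833984, 55.47780990600586), 71.04100036621094)
 hole px 57 214.66666666666666 226.10526315789474 [0.5605 0.1773 0.05  ]
 pin top 73 ((564.48046875, -182.9775390625), 10.542935371398926) [ 564.74695 -183.1106 ]
 stand ((565.3019409179688, -185.03489685058594), (60.923622131347656, 56.86964416503906), 89.3379898071289)
 red 144 [0.5684 0.1992 0.2896]
 blue 256 [0.6017 0.2967 0.1579] [[-0.201, -0.562, 0.802], [-0.946, 0.323, -0.011], [-0.253, -0.761, -0.597]]
can [ 0.445 -0.177  0.118]
carton [ 0.643 -0.372  0.045] [ 0.754 -0.234  0.065]
side lower block ((559.6038818359375, 181.33502197265625), (60.75612258911133, 58.66978073120117), 71.24803924560547)
 hole px 50 270.42 287.06 [0.5569 0.1826 0.05  ]
 pin top 49 ((563.826904296875, -180.06468200683594), 14.501517295837402) [ 564.5078  -179.86484]
 stand ((565.1426391601562, -181.28123474121094), (60.511146545410156, 66.38249206542969), 0.6704831123352051)
 red 425 [0.567  0.2092 0.2807]
 blue 1717 [0.5969 0.2979 0.1575] [[-0.198, -0.563, 0.803], [0.974, -0.206, 0.096], [0.112, 0.801, 0.589]]
can [ 0.445 -0.167  0.115]
carton [ 0.644 -0.371  0.045] [ 0.755 -0.23   0.064]
```

Emit:
{"method": "drive_tool", "body": {"commands": [{"dy": -0.7,"wy": -0.118,"grip": 0},{"dy": -0.7,"wy": -0.118,"grip": 0},{"dy": -0.7,"wy": -0.118,"grip": 0},{"dy": -0.7,"wy": -0.118,"grip": 0},{"wy": -0.028,"grip": 0},{"dz": 1,"grip": 0},{"dz": 1,"grip": 0},{"dz": 1,"grip": 0}]}}

```text
schema error: expected keys dx, dy, dz, wx, wy, wz, grip
```

Emit:
{"method": "drive_tool", "body": {"commands": [{"dz": 1,"grip": 0},{"dz": 1,"grip": 0},{"dz": 1,"grip": 0},{"dz": 1,"grip": 0},{"dz": 1,"grip": 0},{"dz": 1,"grip": 0},{"dz": 1,"grip": 0},{"dz": 1,"grip": 0}]}}

```text
schema error: expected keys dx, dy, dz, wx, wy, wz, grip
```

Emit:
{"method": "drive_tool", "body": {"commands": [{"dx": 0,"dy": -0.7,"dz": 0,"wx": 0,"wy": -0.118,"wz": 0,"grip": 0},{"dx": 0,"dy": -0.7,"dz": 0,"wx": 0,"wy": -0.118,"wz": 0,"grip": 0},{"dx": 0,"dy": -0.7,"dz": 0,"wx": 0,"wy": -0.118,"wz": 0,"grip": 0},{"dx": 0,"dy": -0.7,"dz": 0,"wx": 0,"wy": -0.118,"wz": 0,"grip": 0},{"dx": 0,"dy": 0,"dz": 0,"wx": 0,"wy": -0.028,"wz": 0,"grip": 0},{"dx": 0,"dy": 0,"dz": 1,"wx": 0,"wy": 0,"wz": 0,"grip": 0},{"dx": 0,"dy": 0,"dz": 1,"wx": 0,"wy": 0,"wz": 0,"grip": 0},{"dx": 0,"dy": 0,"dz": 1,"wx": 0,"wy": 0,"wz": 0,"grip": 0}]}}

```text
time_s: 1.1
position: [0.3127, -0.4471, 0.356]
tcp_rot: [[0.945, -0.0, 0.327], [-0.327, 0.001, 0.945], [-0.001, -1.0, 0.001]]
force: [0.6, 1.1, 0.5]
opening: 0.173
```

Emit:
{"method": "drive_tool", "body": {"commands": [{"dx": 0.1,"dy": 0,"dz": 1,"wx": 0,"wy": 0,"wz": 0,"grip": 0},{"dx": 0.1,"dy": 0,"dz": 1,"wx": 0,"wy": 0,"wz": 0,"grip": 0},{"dx": 0.1,"dy": 0,"dz": 1,"wx": 0,"wy": 0,"wz": 0,"grip": 0},{"dx": 0.1,"dy": 0,"dz": 1,"wx": 0,"wy": 0,"wz": 0,"grip": 0},{"dx": 0.1,"dy": 0,"dz": 1,"wx": 0,"wy": 0,"wz": 0,"grip": 0},{"dx": 0.1,"dy": 0,"dz": 1,"wx": 0,"wy": 0,"wz": 0,"grip": 0},{"dx": 0.1,"dy": 0,"dz": 1,"wx": 0,"wy": 0,"wz": 0,"grip": 0},{"dx": 0,"dy": 0,"dz": 1,"wx": 0,"wy": 0,"wz": 0,"grip": 0}]}}

```text
time_s: 2.1
position: [0.4439, -0.1539, 0.3562]
tcp_rot: [[0.945, -0.0, 0.327], [-0.327, 0.0, 0.945], [-0.001, -1.0, 0.0]]
force: [-0.4, -0.1, 0.6]
opening: 0.002
```

Emit:
{"method": "drive_tool", "body": {"commands": [{"dx": 0,"dy": 0,"dz": 1,"wx": 0,"wy": 0,"wz": 0,"grip": 0},{"dx": 0,"dy": 0,"dz": 1,"wx": 0,"wy": 0,"wz": 0,"grip": 0},{"dx": 0,"dy": 0,"dz": 1,"wx": 0,"wy": 0,"wz": 0,"grip": 0},{"dx": 0,"dy": 0,"dz": 1,"wx": 0,"wy": 0,"wz": 0,"grip": 0},{"dx": 0,"dy": 0,"dz": 0,"wx": 0,"wy": 0,"wz": 0,"grip": 0}]}}

```text
time_s: 2.72
position: [0.4959, -0.0018, 0.3561]
tcp_rot: [[0.947, -0.001, 0.323], [-0.323, 0.001, 0.947], [-0.001, -1.0, 0.0]]
force: [-0.5, 0.6, 0.3]
opening: 0.002
```

```bash
python3 - <<'E'
from h import *
p,d,K,T=cap('wrist'); np.savez('w1',p=p,d=d,K=K,T=T); save('w1.png',p)
print(K[0,0],np.linalg.inv(T).round(3).tolist())
E
```

```text
301.6318249103761 [[0.946, -0.312, -0.083, 0.518], [-0.323, -0.916, -0.24, 0.063], [-0.001, 0.254, -0.967, 0.495], [0.0, 0.0, 0.0, 1.0]]
```

View pics/w1.png

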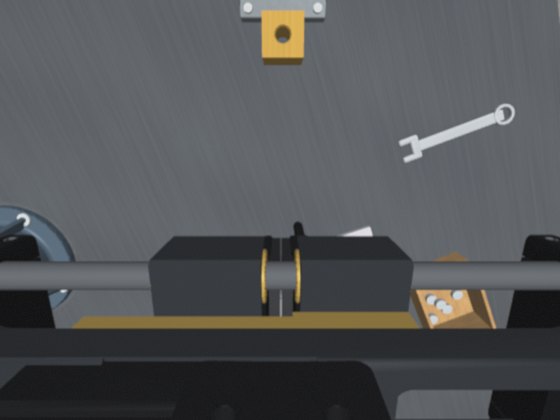

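```bash
python3 - <<'E'
from h import *
a=np.load('w1.npz');p,d,K,T=[a[k] for k in 'pdKT'];P=pts(d,K,T);h=cv2.cvtColor(p,cv2.COLOR_RGB2HSV).astype(int)
m=(h[...,0]>10)&(h[...,0]<28)&(h[...,1]>120)&(P[...,2]>.043)&(P[...,2]<.06);m[100:]=0;m=m.astype(np.uint8)
c=max(cv2.findContours(m,0,1)[0],key=cv2.contourArea)[:,0]
W=np.array([ray(u,v,K,T,.05)[:2] for u,v in c],np.float32);print(cv2.minAreaRect(W*1000))
f=np.zeros_like(m);cv2.drawContours(f,[c[:,None]],-1,1,-1)
v,u=np.nonzero((f==1)&(h[...,2]<110));print(len(u),u.mean(),v.mean(),ray(u.mean(),v.mean(),K,T,.05).round(4))
E
```

```text
((558.8802490234375, 176.93797302246094), (55.94646453857422, 55.21150207519531), 71.15026092529297)
171 282.4327485380117 34.59649122807018 [0.5589 0.1773 0.05  ]
```

Emit:
{"method": "drive_tool", "body": {"commands": [{"dx": 0.05,"dy": 0,"dz": 1,"wx": 0,"wy": 0,"wz": 0,"grip": 0},{"dx": 0,"dy": 0,"dz": 1,"wx": 0,"wy": 0,"wz": 0,"grip": 0},{"dx": 0,"dy": 0,"dz": 1,"wx": 0,"wy": 0,"wz": 0,"grip": 0},{"dx": 0,"dy": 0,"dz": 1,"wx": 0,"wy": 0,"wz": 0,"grip": 0},{"dx": 0,"dy": 0,"dz": 1,"wx": 0,"wy": 0,"wz": 0,"grip": 0},{"dx": 0,"dy": 0,"dz": 0.9,"wx": 0,"wy": 0,"wz": 0,"grip": 0},{"dx": 0,"dy": 0.6,"dz": 0,"wx": 0,"wy": 0,"wz": 0,"grip": 0},{"dx": 0,"dy": 0.4,"dz": 0,"wx": 0,"wy": 0,"wz": 0,"grip": 0}]}}

```text
time_s: 3.78
position: [0.5744, 0.2173, 0.315]
tcp_rot: [[0.945, -0.002, 0.327], [-0.327, -0.001, 0.945], [-0.002, -1.0, -0.002]]
force: [-0.0, 1.3, -0.2]
opening: 0.006
```

```bash
python3 - <<'E'
import numpy as np
# finger centre (d outward, TCP z) vs theta
pr=None
for th in np.r_[.93:.0:-.1,0]:
    r=.235;c,s=np.cos(th),np.sin(th)
    d=r*c-.01*s-.0095*min(1,th/.2); z=.095+r*s+.01*c+.022
    if pr: print(round(th,2),d.round(4),z.round(4),'dz',round(-(d-pr[0])/.04,2),'dy',round(-(z-pr[1])/.04,2))
    pr=(d,z)
E
```

```text
0.83 0.1417 0.2972 dz -0.47 dy 0.35
0.73 0.1589 0.2812 dz -0.43 dy 0.4
0.63 0.1745 0.2635 dz -0.39 dy 0.44
0.53 0.1882 0.2444 dz -0.34 dy 0.48
0.43 0.1999 0.2241 dz -0.29 dy 0.51
0.33 0.2096 0.2026 dz -0.24 dy 0.54
0.23 0.217 0.1803 dz -0.19 dy 0.56
0.13 0.2255 0.1574 dz -0.21 dy 0.57
0.03 0.2332 0.134 dz -0.19 dy 0.58
0.0 0.235 0.127 dz -0.05 dy 0.18
```

Emit:
{"method": "drive_tool", "body": {"commands": [{"dx": 0,"dy": 0.2,"dz": -0.32,"wx": 0,"wy": 0,"wz": 0,"grip": 0},{"dx": 0,"dy": 0.25,"dz": -0.31,"wx": 0,"wy": 0,"wz": 0,"grip": 0},{"dx": 0,"dy": 0.4,"dz": -0.43,"wx": 0,"wy": 0,"wz": 0,"grip": 0},{"dx": 0,"dy": 0.44,"dz": -0.39,"wx": 0,"wy": 0,"wz": 0,"grip": 0}]}}

```text
time_s: 4.28
position: [0.5559, 0.162, 0.2653]
tcp_rot: [[0.945, 0.002, 0.328], [-0.328, 0.0, 0.945], [0.002, -1.0, 0.001]]
force: [0.1, 1.4, 0.2]
opening: 0.002
```

Emit:
{"method": "drive_tool", "body": {"commands": [{"dx": 0,"dy": 0.48,"dz": -0.34,"wx": 0,"wy": 0,"wz": 0,"grip": 0},{"dx": 0,"dy": 0.51,"dz": -0.29,"wx": 0,"wy": 0,"wz": 0,"grip": 0},{"dx": 0,"dy": 0.54,"dz": -0.24,"wx": 0,"wy": 0,"wz": 0,"grip": 0},{"dx": 0,"dy": 0.56,"dz": -0.19,"wx": 0,"wy": 0,"wz": 0,"grip": 0}]}}

```text
time_s: 4.78
position: [0.542, 0.1216, 0.1815]
tcp_rot: [[0.945, 0.002, 0.328], [-0.328, -0.001, 0.945], [0.002, -1.0, -0.0]]
force: [0.9, 1.0, -0.2]
opening: 0.002
```

```bash
python3 - <<'E'
from h import *
p,d,K,T=cap('side'); save('s2.png',p[150:400,130:400].repeat(2,0).repeat(2,1))
print(bot.read_state()['force'],bot.read_state()['position'])
E
```

```text
[-0.24243228 -0.41121403 -1.39587093] [0.53969623 0.12083358 0.17859792]
```

View pics/s2.png

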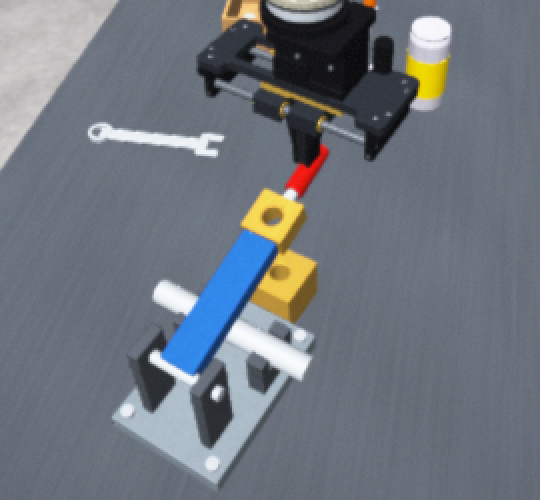

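Emit:
{"method": "drive_tool", "body": {"commands": [{"dx": 0,"dy": 0.5,"dz": -0.21,"wx": 0,"wy": 0,"wz": 0,"grip": 0},{"dx": 0,"dy": 0.5,"dz": -0.19,"wx": 0,"wy": 0,"wz": 0,"grip": 0},{"dx": 0,"dy": 0.22,"dz": -0.05,"wx": 0,"wy": 0,"wz": 0,"grip": 0},{"dx": 0,"dy": 0.1,"dz": 0,"wx": 0,"wy": 0,"wz": 0,"grip": 0},{"dx": 0,"dy": 0,"dz": 0,"wx": 0,"wy": 0,"wz": 0,"grip": 0}]}}

```text
time_s: 5.45
position: [0.5364, 0.1065, 0.1289]
tcp_rot: [[0.945, 0.001, 0.327], [-0.327, -0.0, 0.945], [0.001, -1.0, 0.0]]
force: [-0.3, -0.4, -0.2]
opening: 0.007
```

Emit:
{"method": "drive_tool", "body": {"commands": [{"dx": 0,"dy": 0.05,"dz": 0,"wx": 0,"wy": 0,"wz": 0,"grip": 0},{"dx": 0,"dy": 0.05,"dz": 0,"wx": 0,"wy": 0,"wz": 0,"grip": 0},{"dx": 0,"dy": 0,"dz": 0,"wx": 0,"wy": 0,"wz": 0,"grip": 0}]}}

```text
time_s: 5.82
position: [0.5368, 0.1066, 0.127]
tcp_rot: [[0.945, 0.002, 0.326], [-0.326, -0.0, 0.945], [0.002, -1.0, 0.0]]
force: [-3.4, -0.5, 14.2]
opening: 0.005
```

Emit:
{"method": "drive_tool", "body": {"commands": [{"dx": 0,"dy": -1,"dz": 0,"wx": 0,"wy": 0,"wz": 0,"grip": 0},{"dx": 0,"dy": -1,"dz": 0,"wx": 0,"wy": 0,"wz": 0,"grip": 0},{"dx": 0,"dy": -1,"dz": 0,"wx": 0,"wy": 0,"wz": 0,"grip": 0},{"dx": 0,"dy": -1,"dz": -0.5,"wx": 0,"wy": 0,"wz": 0,"grip": 50},{"dx": 0,"dy": 0,"dz": -0.5,"wx": 0,"wy": 0,"wz": 0,"grip": 50},{"dx": 0,"dy": 0,"dz": 0,"wx": 0,"wy": 0,"wz": 0,"grip": 50},{"dx": 0,"dy": 0,"dz": 0,"wx": 0,"wy": 0,"wz": 0,"grip": 50}]}}

```text
time_s: 6.7
position: [0.5223, 0.0689, 0.2833]
tcp_rot: [[0.945, -0.003, 0.327], [-0.327, 0.001, 0.945], [-0.003, -1.0, -0.0]]
force: [-0.3, -0.8, -0.4]
opening: 0.376
```

```bash
cat > ub.py <<'E'
from h import *
import sys
p,d,K,T=cap('wrist'); save(sys.argv[1],p)
P=pts(d,K,T);h=cv2.cvtColor(p,cv2.COLOR_RGB2HSV).astype(int)
m=(h[...,0]>10)&(h[...,0]<28)&(h[...,1]>120)&(P[...,2]>.098)&(P[...,2]<.116);m[240:]=0;m=m.astype(np.uint8)
c=max(cv2.findContours(m,0,1)[0],key=cv2.contourArea)[:,0]
W=np.array([ray(u,v,K,T,.107)[:2] for u,v in c],np.float32);print(cv2.minAreaRect(W*1000))
f=np.zeros_like(m);cv2.drawContours(f,[c[:,None]],-1,1,-1)
Q=P[(m==1)];A=np.c_[Q[:,:2],np.ones(len(Q))];k=np.linalg.lstsq(A,Q[:,2],rcond=None)[0];print('plane',k.round(4),'meanz',Q[:,2].mean())
mb=(h[...,0]>=100)&(h[...,0]<=122)&(h[...,1]>150)&(h[...,2]>60)&(P[...,2]>.05)&(P[...,2]<.2);mb[240:]=0;Q=P[mb];k=np.linalg.lstsq(np.c_[Q[:,:2],np.ones(len(Q))],Q[:,2],rcond=None)[0];print('blue plane',k.round(4),Q.mean(0))
v,u=np.nonzero((f==1)&(h[...,2]<115));print(len(u),u.mean(),v.mean(),ray(u.mean(),v.mean(),K,T,.107).round(4))
E
python3 ub.py w2.png
```

```text
((558.9783325195312, 177.66851806640625), (43.382537841796875, 43.77204132080078), 71.99803161621094)
plane [-0.0003  0.0011  0.1057] meanz 0.1057243927924909
blue plane [ 0.002  -0.0014  0.1031] [0.57427021 0.22235115 0.10387822]
185 280.5243243243243 80.31891891891892 [0.5589 0.1773 0.107 ]
```

View pics/w2.png

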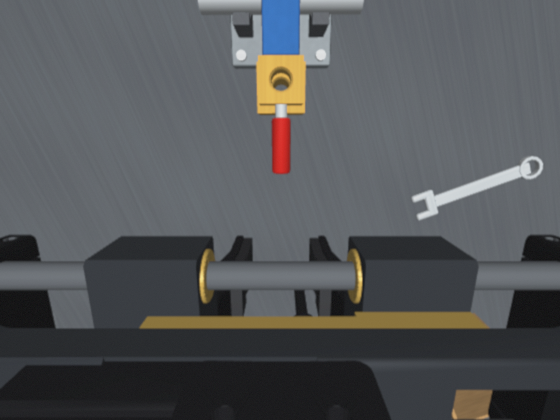

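Emit:
{"method": "drive_tool", "body": {"commands": [{"dx": 0.38,"dy": -0.1,"dz": -1,"wx": 0,"wy": 0,"wz": 0,"grip": 50},{"dx": 0.38,"dy": -0.1,"dz": -1,"wx": 0,"wy": 0,"wz": 0,"grip": 50},{"dx": 0.38,"dy": -0.1,"dz": -1,"wx": 0,"wy": 0,"wz": 0,"grip": 50},{"dx": 0.38,"dy": -0.1,"dz": -1,"wx": 0,"wy": 0,"wz": 0,"grip": 50},{"dx": 0.38,"dy": 0,"dz": -1,"wx": 0,"wy": 0,"wz": 0,"grip": 50},{"dx": 0.38,"dy": 0,"dz": -1,"wx": 0,"wy": 0,"wz": 0,"grip": 50},{"dx": 0.38,"dy": 0,"dz": -1,"wx": 0,"wy": 0,"wz": 0,"grip": 50},{"dx": 0.38,"dy": 0,"dz": -1,"wx": 0,"wy": 0,"wz": 0,"grip": 50}]}}

```text
time_s: 7.75
position: [0.5337, -0.2741, 0.2992]
tcp_rot: [[0.945, -0.001, 0.326], [-0.326, 0.002, 0.945], [-0.002, -1.0, 0.001]]
force: [1.0, 0.3, 0.7]
opening: 0.573
```

Emit:
{"method": "drive_tool", "body": {"commands": [{"dx": 0,"dy": 0,"dz": -0.4,"wx": 0,"wy": 0,"wz": 0,"grip": 50},{"dx": 0,"dy": 0,"dz": 0,"wx": 0,"wy": 0,"wz": 0,"grip": 50},{"dx": 0,"dy": 0,"dz": 0,"wx": 0,"wy": 0,"wz": 0,"grip": 50}]}}

```text
time_s: 8.12
position: [0.5282, -0.2869, 0.3001]
tcp_rot: [[0.946, -0.001, 0.325], [-0.325, 0.002, 0.946], [-0.001, -1.0, 0.001]]
force: [-0.6, -0.3, 0.3]
opening: 0.574
```

```bash
python3 - <<'E'
from h import *
print(bot.read_state()['position'])
p,d,K,T=cap('wrist'); save('w3.png',p);P=pts(d,K,T);h=cv2.cvtColor(p,cv2.COLOR_RGB2HSV).astype(int)
m=(h[...,0]>=3)&(h[...,0]<=14)&(h[...,1]>180)&(h[...,2]>110);m[240:]=0
k,l,st,c=cv2.connectedComponentsWithStats(m.astype(np.uint8))
for i in range(1,k):
    if st[i,4]>40:
        q=(l==i)&(P[...,2]>P[...,2][l==i].max()-.005);v,u=np.nonzero(q);zt=np.median(P[q][:,2]);W=np.array([ray(a,b,K,T,.158)[:2] for a,b in zip(u,v)],np.float32)
        print(st[i],'z',zt.round(4),cv2.minEnclosingCircle(W*1000),W.mean(0))
E
```

```text
[ 0.52817448 -0.28687075  0.30013165]
[271  78  24  20 114] z 0.4393 ((554.4801635742188, -188.39988708496094), 9.999999747378752e-05) [ 0.55448014 -0.18839988]
[277 172  14  17  74] z 0.1108 ((536.7744140625, -267.25079345703125), 7.2302374839782715) [ 0.5367131 -0.2678742]
```

View pics/w3.png

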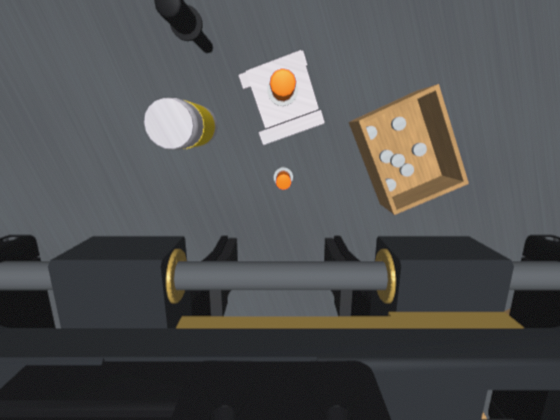

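```bash
python3 - <<'E'
from h import *
p=cv2.imread('pics/w3.png')[...,::-1];_,d,K,T=cap('wrist');P=pts(d,K,T);h=cv2.cvtColor(p.copy(),cv2.COLOR_RGB2HSV).astype(int)
m=(h[...,0]>=3)&(h[...,0]<=16)&(h[...,1]>150)&(h[...,2]>110);m[:60]=0;m[110:]=0;m[:,:265]=0;m[:,300:]=0
q=m&(d>0)&(abs(P[...,2]-.158)<.006);v,u=np.nonzero(q);W=np.array([ray(a,b,K,T,.158)[:2] for a,b in zip(u,v)],np.float32)
print(len(u),u.min(),u.max(),v.min(),v.max(),np.median(P[q],0),cv2.minEnclosingCircle(W*1000),W.mean(0))
s=(d>0)&(abs(P[...,2]-.104)<.005)&(h[...,1]<70)&(abs(P[...,0]-.565)<.06)&(abs(P[...,1]+.183)<.06)
v,u=np.nonzero(s);W=np.array([ray(a,b,K,T,.104)[:2] for a,b in zip(u,v)],np.float32);print(cv2.minAreaRect(W*1000))
E
```

```text
381 270 294 69 96 [ 0.56324669 -0.18802283  0.15665845] ((564.1668701171875, -185.62147521972656), 11.273269653320312) [ 0.563675   -0.18783149]
((564.5482177734375, -184.62034606933594), (59.74820327758789, 59.85381317138672), 0.1242525726556778)
```

Emit:
{"method": "drive_tool", "body": {"commands": [{"dx": 0.03,"dy": 0,"dz": 1,"wx": 0,"wy": 0,"wz": 0,"grip": 50},{"dx": 0,"dy": 0,"dz": 1,"wx": 0,"wy": 0,"wz": 0,"grip": 50},{"dx": 0,"dy": 0.4,"dz": 0.7,"wx": 0,"wy": 0,"wz": 0,"grip": 50},{"dx": 0,"dy": 1,"dz": 0,"wx": 0,"wy": 0,"wz": 0,"grip": 50},{"dx": 0,"dy": 1,"dz": 0,"wx": 0,"wy": 0,"wz": 0,"grip": 50},{"dx": 0,"dy": 0.6,"dz": 0,"wx": 0,"wy": 0,"wz": 0,"grip": 50},{"dx": 0,"dy": 0,"dz": 0,"wx": 0,"wy": 0,"wz": 0,"grip": 50}]}}

```text
time_s: 9.1
position: [0.5635, -0.1851, 0.1789]
tcp_rot: [[0.946, -0.004, 0.325], [-0.325, 0.002, 0.946], [-0.005, -1.0, 0.001]]
force: [0.0, 0.1, -0.1]
opening: 0.572
```

Emit:
{"method": "drive_tool", "body": {"commands": [{"dx": 0.02,"dy": 0.6,"dz": 0,"wx": 0,"wy": 0,"wz": 0,"grip": 50},{"dx": 0,"dy": 0.4,"dz": 0,"wx": 0,"wy": 0,"wz": 0,"grip": 50},{"dx": 0,"dy": 0,"dz": 0,"wx": 0,"wy": 0,"wz": 0,"grip": 40},{"dx": 0,"dy": 0,"dz": 0,"wx": 0,"wy": 0,"wz": 0,"grip": 25},{"dx": 0,"dy": 0,"dz": 0,"wx": 0,"wy": 0,"wz": 0,"grip": 10},{"dx": 0,"dy": 0,"dz": 0,"wx": 0,"wy": 0,"wz": 0,"grip": 0},{"dx": 0,"dy": 0,"dz": 0,"wx": 0,"wy": 0,"wz": 0,"grip": 0}]}}

```text
time_s: 9.98
position: [0.5655, -0.1873, 0.1414]
tcp_rot: [[0.945, 0.001, 0.326], [-0.326, -0.0, 0.945], [0.001, -1.0, -0.0]]
force: [-2.3, 0.7, 5.0]
opening: 0.267
```

Emit:
{"method": "drive_tool", "body": {"commands": [{"dx": 0,"dy": -0.3,"dz": 0,"wx": 0,"wy": 0,"wz": 0,"grip": 0},{"dx": 0,"dy": -0.7,"dz": 0,"wx": 0,"wy": 0,"wz": 0,"grip": 0},{"dx": 0,"dy": -1,"dz": 0,"wx": 0,"wy": 0,"wz": 0,"grip": 0},{"dx": 0,"dy": -1,"dz": 0,"wx": 0,"wy": 0,"wz": 0,"grip": 0},{"dx": 0,"dy": -1,"dz": 0,"wx": 0,"wy": 0,"wz": 0,"grip": 0},{"dx": 0,"dy": 0,"dz": 0,"wx": 0,"wy": 0,"wz": 0,"grip": 0},{"dx": 0,"dy": 0,"dz": 0,"wx": 0,"wy": 0,"wz": 0,"grip": 0}]}}

```text
time_s: 10.85
position: [0.5646, -0.1867, 0.2995]
tcp_rot: [[0.945, -0.002, 0.327], [-0.327, 0.001, 0.945], [-0.002, -1.0, 0.0]]
force: [-0.5, -0.3, -1.5]
opening: 0.27
```

```bash
python3 - <<'E'
from h import *
s=bot.read_state();print(s['position'],s['force'],s['opening'],s['tcp_rot'].round(4).tolist())
p,d,K,T=cap('side');np.savez('s3',p=p,d=d,K=K,T=T,pos=s['position'])
u,v=K[:2]@(T[:3]@np.r_[s['position'],1])/(T[:3]@np.r_[s['position'],1])[2] if 0 else (lambda q:(K@q/q[2])[:2])(T[:3]@np.r_[s['position'],1]);print(u,v)
u,v=int(u),int(v);save('s3.png',cv2.resize(p[max(0,v-40):v+110,u-75:u+75],None,fx=4,fy=4))
E
```

```text
[ 0.5645885  -0.18672874  0.29953181] [-0.53244855 -0.26624795 -1.48695054] 0.2699423449668153 [[0.9452, -0.0019, 0.3265], [-0.3265, 0.001, 0.9452], [-0.0021, -1.0, 0.0004]]
300.05999788705407 91.95483509108495
```

View pics/s3.png

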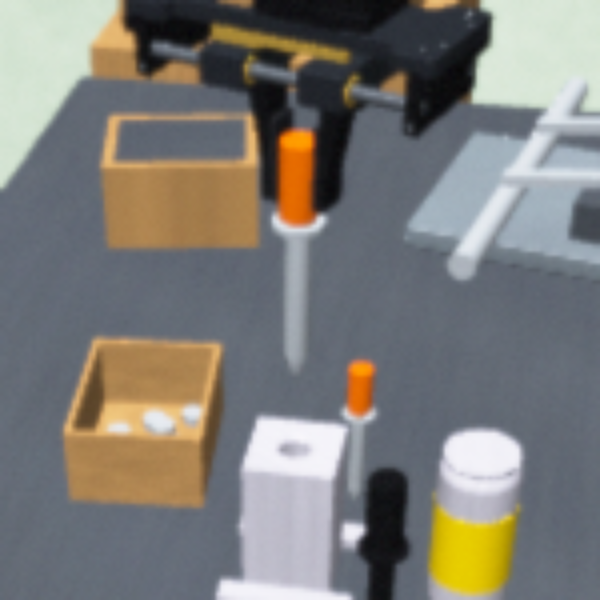

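Emit:
{"method": "drive_tool", "body": {"commands": [{"dx": -0.35,"dy": 0,"dz": 0.9,"wx": 0,"wy": 0,"wz": 0,"grip": 0},{"dx": -0.35,"dy": 0,"dz": 0.96,"wx": 0,"wy": 0,"wz": 0,"grip": 0},{"dx": -0.35,"dy": 0,"dz": 0.96,"wx": 0,"wy": 0,"wz": 0,"grip": 0},{"dx": -0.35,"dy": 0,"dz": 0.96,"wx": 0,"wy": 0,"wz": 0,"grip": 0},{"dx": -0.35,"dy": 0,"dz": 0.96,"wx": 0,"wy": 0,"wz": 0,"grip": 0},{"dx": -0.35,"dy": 0,"dz": 0.96,"wx": 0,"wy": 0,"wz": 0,"grip": 0},{"dx": -0.35,"dy": 0,"dz": 0.96,"wx": 0,"wy": 0,"wz": 0,"grip": 0},{"dx": -0.35,"dy": 0,"dz": 0.96,"wx": 0,"wy": 0,"wz": 0,"grip": 0}]}}

```text
time_s: 11.9
position: [0.5579, 0.1387, 0.2982]
tcp_rot: [[0.945, -0.004, 0.327], [-0.327, -0.0, 0.945], [-0.004, -1.0, -0.002]]
force: [1.2, 0.1, -0.8]
opening: 0.269
```

Emit:
{"method": "drive_tool", "body": {"commands": [{"dx": -0.3,"dy": 0,"dz": 0.6,"wx": 0,"wy": 0,"wz": 0,"grip": 0},{"dx": 0,"dy": 0.3,"dz": 0.29,"wx": 0,"wy": 0,"wz": 0,"grip": 0},{"dx": 0,"dy": 0.4,"dz": 0,"wx": 0,"wy": 0,"wz": 0,"grip": 0},{"dx": 0,"dy": 0.15,"dz": 0,"wx": 0,"wy": 0,"wz": 0,"grip": 0},{"dx": 0,"dy": 0,"dz": 0,"wx": 0,"wy": 0,"wz": 0,"grip": 0},{"dx": 0,"dy": 0,"dz": 0,"wx": 0,"wy": 0,"wz": 0,"grip": 0}]}}

```text
time_s: 12.65
position: [0.5598, 0.1744, 0.2668]
tcp_rot: [[0.945, 0.001, 0.328], [-0.328, 0.0, 0.945], [0.001, -1.0, 0.0]]
force: [0.2, -0.0, -1.7]
opening: 0.269
```

```bash
python3 - <<'E'
from h import *
s=bot.read_state();print(s['position'],s['force'],s['opening'])
p,d,K,T=cap('side');np.savez('s4',p=p,d=d,K=K,T=T)
q=T[:3]@np.r_[.5589,.1773,.107,1];u,v=(K@q/q[2])[:2];print(u,v)
u,v=int(u),int(v);print(u-50,v-75);save('s4.png',cv2.resize(p[v-75:v+25,u-50:u+50],None,fx=6,fy=6,interpolation=cv2.INTER_NEAREST))
E
```

```text
[0.55983661 0.1743574  0.26684454] [ 0.18020918 -0.02899947 -1.67393123] 0.2689908800853498
269.0545093069819 266.91784644866226
219 191
```

View pics/s4.png

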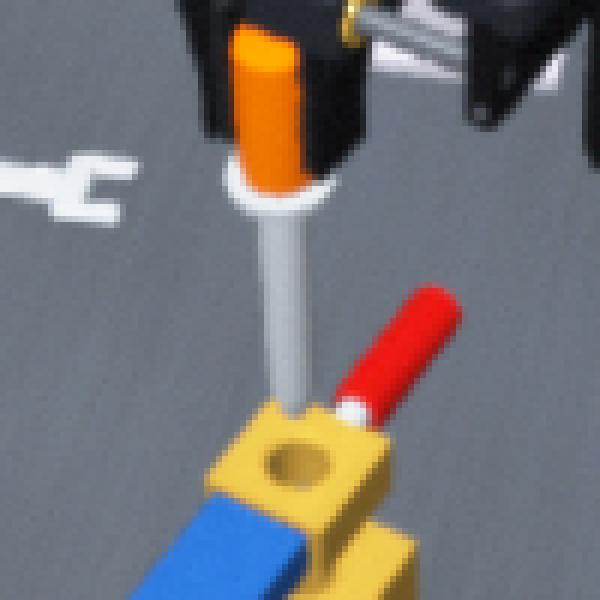

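```bash
python3 - <<'E'
from h import *
a=np.load('s4.npz');K,T,p=a['K'],a['T'],a['p']
t=ray(267.7,259.8,K,T,.1294);b=ray(268.5,268.3,K,T,.107);print(t,b,t-b)
q=T[:3]@np.r_[b[:2],.1294,1];print('vertical above bore px',(K@q/q[2])[:2])
# top-face hole by dark mask
h=cv2.cvtColor(p,cv2.COLOR_RGB2HSV).astype(int);print(h[262:274,262:276,2])
# collar bottom and shaft axis near top (crop 284,205)
c=ray(219+283/6,191+212/6,K,T,.2294);print(c)
p,d,K,T=cap('top');P=pts(d,K,T);np.savez('t4',p=p,d=d,K=K,T=T)
u,v=(lambda q:(K@q/q[2])[:2])(T[:3]@np.r_[.5589,.1773,.13,1]);print(u,v)
E
```

```text
[0.56038837 0.17869882 0.1294    ] [0.55916115 0.18087679 0.107     ] [ 0.00122722 -0.00217796  0.0224    ]
vertical above bore px [268.05934556 260.75241055]
[[242 241 242 242 243 243 243 244 245 243 243 243 242 241]
 [241 242 241 241 241 241 244 246 247 246 244 243 242 242]
 [241 240 237 232 230 221 226 229 235 242 243 243 243 243]
 [240 232 223 194 175 177 185 193 200 213 228 237 242 243]
 [237 216 177 151 157 170 179 188 190 191 197 219 238 243]
 [233 191 137 139 156 169 180 187 189 191 191 209 235 242]
 [230 182 130 136 153 169 179 187 194 195 194 198 231 242]
 [237 192 140 138 155 169 180 189 194 195 194 204 235 242]
 [239 223 177 151 156 172 180 186 192 197 203 227 241 242]
 [240 239 222 192 184 188 182 183 188 211 229 240 242 241]
 [242 242 240 237 231 229 217 212 222 239 242 243 241 241]
 [242 241 241 241 240 241 240 241 242 244 243 241 241 239]]
[0.5566442  0.18892651 0.2294    ]
208.4134483358585 225.89270703997752
```

```bash
python3 - <<'E'
from h import *
a=np.load('s4.npz');K,T=a['K'],a['T']
t=ray(267.7,259.8,K,T,.1294)
for z in(.1294,.1434,.2294,.2334,.2834):
    q=T[:3]@np.r_[t[:2],z,1];x=(K@q/q[2])[:2];print(z,(x-[219,191])*6)
# shaft edges per row in crop: grey & low-sat
p=a['p'];h=cv2.cvtColor(p,cv2.COLOR_RGB2HSV).astype(int)
for v in range(226,262,4): print(v,[tuple(int(x) for x in p[v,u]) for u in range(259,274,1)][0:0], p[v,258:276].astype(int).sum(1)//3)
m=(h[...,0]>=5)&(h[...,0]<=16)&(h[...,1]>200)&(h[...,2]>180);m[:,:250]=0;m[:,280:]=0
for v in range(194,226,3):
    u=np.nonzero(m[v])[0]; print(v,u.min() if len(u) else 0,u.max() if len(u) else 0)
E
```

```text
0.1294 [292.2 412.8]
0.1434 [290.46886223 383.5489828 ]
0.2294 [278.77779142 186.00507928]
0.2334 [278.18518513 175.9918168 ]
0.2834 [270.35748411  43.72723302]
226 [] [124 149 181 189 204 206 212 215 211 199 182 168 153 134 124 118 118 116]
230 [] [119 118 117 123 168 184 190 191 185 175 160 135 115 118 121 121 117 120]
234 [] [118 117 116 122 158 182 190 188 188 177 164 142 120 118 119 120 120 118]
238 [] [119 119 119 120 133 172 189 190 183 177 164 141 123 113 115 122 117 119]
242 [] [116 117 118 118 126 171 185 189 186 179 164 147 123 112 117 117 116 117]
246 [] [117 116 115 114 122 166 182 187 184 177 165 147 125 110 114 116 117 120]
250 [] [116 114 115 115 120 147 176 185 181 178 165 151 128 111 113 117 119 120]
254 [] [114 113 116 116 118 130 170 183 182 178 165 150 132 112 114 118 118 116]
258 [] [114 114 117 118 133 158 174 176 173 167 153 140 132 146 142 127 116 169]
194 0 0
197 263 265
200 268 268
203 258 267
206 258 268
209 258 267
212 259 267
215 259 268
218 260 268
221 261 269
224 0 0
```

Emit:
{"method": "drive_tool", "body": {"commands": [{"dx": -0.04,"dy": 0.1,"dz": 0.03,"wx": 0,"wy": 0,"wz": 0,"grip": 0},{"dx": 0,"dy": 0.25,"dz": 0,"wx": 0,"wy": 0,"wz": 0,"grip": 0},{"dx": 0,"dy": 0.25,"dz": 0,"wx": 0,"wy": 0,"wz": 0,"grip": 0},{"dx": 0,"dy": 0.15,"dz": 0,"wx": 0,"wy": 0,"wz": 0,"grip": 0},{"dx": 0,"dy": 0,"dz": 0,"wx": 0,"wy": 0,"wz": 0,"grip": 0}]}}

```text
time_s: 13.38
position: [0.5578, 0.1767, 0.2356]
tcp_rot: [[0.945, -0.002, 0.326], [-0.326, -0.0, 0.945], [-0.002, -1.0, -0.001]]
force: [-0.1, -0.1, -1.1]
opening: 0.265
```

Emit:
{"method": "drive_tool", "body": {"commands": [{"dx": 0,"dy": 0.2,"dz": 0,"wx": 0,"wy": 0,"wz": 0,"grip": 0},{"dx": 0,"dy": 0.2,"dz": 0,"wx": 0,"wy": 0,"wz": 0,"grip": 0},{"dx": 0,"dy": 0.15,"dz": 0,"wx": 0,"wy": 0,"wz": 0,"grip": 0},{"dx": 0,"dy": 0,"dz": 0,"wx": 0,"wy": 0,"wz": 0,"grip": 0}]}}

```text
time_s: 13.88
position: [0.5578, 0.1766, 0.2138]
tcp_rot: [[0.945, -0.002, 0.327], [-0.327, -0.0, 0.945], [-0.001, -1.0, -0.001]]
force: [-0.7, -0.0, -1.8]
opening: 0.266
```

Emit:
{"method": "drive_tool", "body": {"commands": [{"dx": 0,"dy": 0.25,"dz": 0,"wx": 0,"wy": 0,"wz": 0,"grip": 0},{"dx": 0,"dy": 0.25,"dz": 0,"wx": 0,"wy": 0,"wz": 0,"grip": 0},{"dx": 0,"dy": 0.25,"dz": 0,"wx": 0,"wy": 0,"wz": 0,"grip": 0},{"dx": 0,"dy": 0,"dz": 0,"wx": 0,"wy": 0,"wz": 0,"grip": 0}]}}

```text
time_s: 14.38
position: [0.5575, 0.1766, 0.1833]
tcp_rot: [[0.945, -0.002, 0.327], [-0.327, -0.0, 0.945], [-0.002, -1.0, -0.001]]
force: [0.5, 0.4, -1.9]
opening: 0.267
```

Emit:
{"method": "drive_tool", "body": {"commands": [{"dx": 0,"dy": 0.25,"dz": 0,"wx": 0,"wy": 0,"wz": 0,"grip": 0},{"dx": 0,"dy": 0.25,"dz": 0,"wx": 0,"wy": 0,"wz": 0,"grip": 0},{"dx": 0,"dy": 0,"dz": 0,"wx": 0,"wy": 0,"wz": 0,"grip": 0},{"dx": 0,"dy": 0,"dz": 0,"wx": 0,"wy": 0,"wz": 0,"grip": 0}]}}

```text
time_s: 14.88
position: [0.5583, 0.1767, 0.1645]
tcp_rot: [[0.945, 0.0, 0.327], [-0.327, 0.0, 0.945], [-0.0, -1.0, 0.0]]
force: [0.2, 0.1, -1.5]
opening: 0.27
```

```bash
python3 - <<'E'
from h import *
s=bot.read_state();print(s['position'],s['force'],s['opening'])
p,d,K,T=cap('side');u,v=269,267;save('s5.png',cv2.resize(p[v-75:v+50,u-60:u+60],None,fx=4.7,fy=4.7))
E
```

```text
[0.55830446 0.1767179  0.1645318 ] [ 0.15900687  0.07253108 -1.48606449] 0.2695982980564418
```

View pics/s5.png

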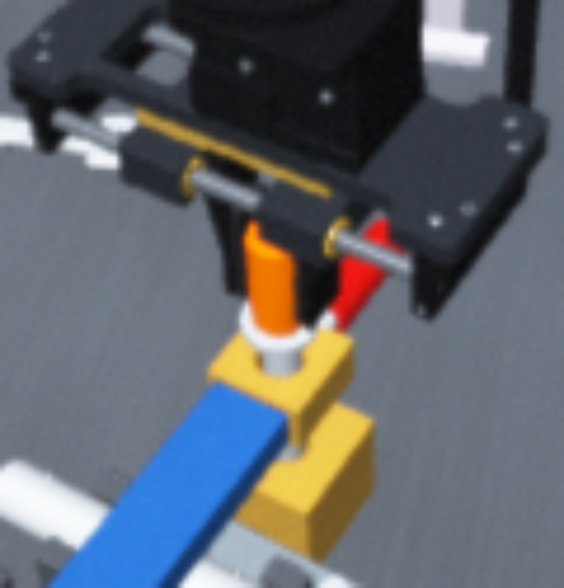

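```bash
python3 -c "
from h import *
print(workorder.hand_in()); s=bot.read_state(); print(s['time_s'],s['position'],s['force'],s['opening'])"
```

```text
the job is handed in; nothing more can be done
None
the job is handed in; nothing more can be done
```

The job is handed in at about 15 s: the gate is closed and the pin is held through both bushings. The hand-in gave no verdict.

**Gate:** I pushed the red handle down along its arc with closed fingers until it met the stop at about 14 N. A wrist camera check before the pin went in showed the gate level (slope about 0.001) and its bore at (0.5589, 0.1773). That matched the lower bore measured earlier.

**Pin:** I took the larger orange-handled pin from the stand, not the small orange or the black look-alike, and threaded it down without any jamming force.

**Last checks before hand-in:**
- **Force:** the wrist reads only the pin's weight (−1.5 N in z, under 0.2 N sideways).
- **Grip:** the opening is 23.5 mm on the 24 mm handle.
- **Depth:** TCP height is 0.1645 m, which puts the tip about 23 mm inside the lower bushing and the collar about 20 mm above the gate. These come from the grasp height, not a direct measurement.
- **Picture:** the side view shows the shank passing from the gate's bushing into the lower block, with the collar clear of the gate.

**Disagreements and gaps:**
- The side camera put points about 3–5 mm further in y than the other two, so I used it only to compare tip and bore within one picture.
- A rough collar reading there suggested a tilt of about 0.1 rad. Comparing with the handle top gave about 0.01–0.03 rad, and the free insertion fits that.
- I did not re-measure the wrench, the spray can or the carton at the end. The arm's path stayed clear of all three.

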